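Push a framing bar in behind a post and home into its bay

ROBOT

A 6-joint arm with a two-finger parallel gripper is mounted at the origin on the work surface. World frame = base frame: x ahead of the robot, y to its left, z up, the work surface at z = 0. Lengths are in m, angles in rad, forces in N, time in s.
With the tool pointing down it reaches from about 0.425 to 1.125 m from the base axis. Payload 14.9 kg.
Tool frame: the origin (TCP) lies between the finger pads; the fingertips stand 8 mm ahead of it and the grasp point (between the pads) lies 11 mm behind it; x points along the fingers, y is the direction in which the jaws open and shut, and the axes are right-handed (so a half turn about x gives the same grasp; the last joint's range is limited). The gripper opens to 91 mm and grips with 3 to 60 N. Pads are 32 mm wide; open, the fingers measure 118 mm over their backs; the gripper's body (76 mm by 178 mm) begins 60 mm behind the grasp point.
Start: joints at [1.096, 0.379, 1.734, -0, 1.028, -0.033], TCP at [0.299, 0.633, 0.222] pointing down, gripper open.
Joint ranges: [-2.77, 2.77], [-0.74, 2.19], [0, 2.66], [-1.06, 4.2], [0.31, 2.87], [-3.08, 3.08]. Speed limits (rad/s): [1.89, 1.89, 2.39, 3.14, 3.14, 3.14].

INTERFACE

Orientations are given as a unit quaternion [w, x, y, z].
In Python, from cell import r gives the robot as it stands. Calls block until the motion is done:
- r.goto(position, orientation): joint-space move of the TCP to a pose.
- r.servo_line(position, attitude=None, feed=0.15, until_force=None): straight line of the TCP; attitude=None keeps the orientation; feed is the mean speed in m/s. With until_force (N) it stops when the force on the tool has changed by that much, and returns True; else False.
- r.move_j(angles): joint-space move.
- r.grip(opening, force=None): finger opening in m; force is the grip in N (None keeps the last); returns when the fingers have stopped.
- r.hold(seconds).
- r.inverse_kinematics(position, orientation): joint angles nearest the present ones, or None.
- r.read_state(): the state.
- r.get_image(name): name is "scene" or "top" or "wrist"; returns a dict with "frame" (420x560x3 uint8, red, green, blue), "intrinsics" (3x3 intrinsics, pixels), "view" (4x4, takes a point from world to camera coordinates); the wrist camera has in their place "tool_from_camera" (4x4, takes a point from camera to tool coordinates, whose origin is the TCP and whose axes are the tool frame's). Camera axes: x right, y down, z forward; pixel columns grow to the right and rows downward; lengths in m; the calibration is good to about 2 mm. A picture is of the moment at which its call begins: read the wrist's pose just before it. There is no depth.
A pose or a line that the arm cannot do raises r.Unreachable and nothing moves.
- r.close_job(): hands the job in, once; it reports no verdict.
Trained networks look in the newest picture that a camera, given by its name, has taken for a name from the list of things; names that differ only in an ending like _2 or _b are one class to them, and where a whole thing is asked for, a point or a joint stands for the part that bears it (a point fixed in the world has none). Each returns a list of dicts, best first, with "score" (0 to 1); they miss things now and then, are a little off and sometimes report something else, mostly with a low value. They report only what shows in the picture. A call takes as long as a camera call. They do not tell look-alikes from the thing itself.
- r.look_for(label, camera): "uv" ([column, row] in pixels, amid what is visible of it).
- r.mark_of(label, camera): "uv" ([column, row] in pixels: a listed point, or the origin of a listed thing).
The state is a dict: "t": time; "joint_pos": joint angles; "dq": joint speeds; "joint_efforts": joint torques, N m; "ee_pos": TCP position; "tool_rot": TCP orientation; "wrist_force": force on the tool from outside, world axes, zero at the start; "wrist_torque": the same for the moment, N m; "gripper_width": finger opening in m.
Only numpy, scipy, OpenCV 4.12 (cv2) and the standard library are available. Lean on these libraries where they do the work, as an engineer would, in place of code of your own. Each camera call takes 0.05 s, during which the arm holds its last target. There are 200 camera calls.

TASK

Stow the aluminium bar in the white bay by pushing it along the bench with the fingertips, first one end and then the other, never picking it up: slant it so that its left end goes in behind the steel post, then swing it round until it lies fully home, flat on the bench and against the back rail between the two end walls. Leave everything else on the bench where it is.

Things in the scene. Friction and masses are not known exactly. Their poses are not given: they have to be found in the camera images.
- bar: loose aluminium framing bar with black end caps, square section 30 x 30 mm, 240 mm long, about 0.24 kg, lying flat on the bench and sliding freely on it. Origin: centre of its underside. Its y axis runs along its length, its x axis is level across it, z up. It starts on the robot's side of the bay, right of the post
- bar_left (a point): centre of the bar's left end face (the end at its own +y, 120 mm from its middle), 15 mm above its underside
- bar_right (a point): centre of the bar's right end face (at its own -y, 120 mm from its middle), 15 mm above its underside
- bay: fixed white bay, open above and towards the robot, no floor: a back rail 34 mm high, 12 mm thick, and two end walls 34 mm high, 8 mm thick, reaching 45 mm from the rail's inner face towards the robot. Origin: on the bench, middle of the rail's inner face; x away from the robot, y along the rail to the left. Walls' inner faces: y = +-137.5 mm. Bar home: its origin at x = -15 mm, parallel
- post: fixed round steel post, 25 mm across, 72 mm high, standing clear in front of the left part of the bay: 55 to 85 mm left of the bay's middle, its axis 82 to 88 mm in front of the back rail's inner face. The opening between it and the right end wall is shorter than the bar. Origin: on its axis at the bench; its axes are parallel to those of the bay
- badge_stack: bystander, to be left alone: loose stack of round white pin badges, 60 mm across, 30 mm high, just outside the right end wall of the bay. Origin: its underside, centre
- badge_stack_tall: bystander, to be left alone: loose stack of round white pin badges, 60 mm across, 45 mm high, on the left of the bench. Origin: its underside, centre
- jar: bystander, to be left alone: small amber glass jar, 48 mm across, 56 mm high, on the robot's side of the post. Origin: its underside, centre
- beaker: bystander, to be left alone: glass beaker, 66 mm across, 75 mm high, on the right of the bench. Origin: its underside, centre
- parts_tray: bystander, to be left alone: open cardboard tray 90 x 120 x 30 mm high, beyond the bay. Origin: its underside, centre
- screwdriver: bystander, to be left alone: screwdriver 180 mm long, lying beyond the bay. Origin: its underside, centre
- vial: bystander, to be left alone: small glass vial with a cap, 28 mm across, 50 mm high, left of the bay. Origin: its underside, centre
Things that resemble listed ones, but are neither listed nor needed, are in the scene too. Of the things shaped like the bar, the aluminium one is meant. What is shaped like the post but purple or red is not meant.

How it is judged:
On the way:
1. the bar's left end is in behind the post (y of bar_left in the frame of post above 0.015 m and x of bar_left in the frame of post above 0.012 m), for 0.1 s.
At the end, for the whole second after the job is handed in: The bar lies still and flat on the bench between the two end walls, parallel to the back rail within 0.05 rad and its middle within 9 mm of touching it (x of bar in the frame of bay between -0.024 and -0.01 m and y of bar in the frame of bay between -0.02 and 0.02 m and angle between the y axis of bar and the y axis of bay, either way round below 0.05 rad and angle between bar's own z axis and vertical below 0.04 rad and height (world z) of bar below 0.004 m and linear speed of bar below 0.01 m/s).
It fails at once if the bar is lifted or tipped off the bench (height (world z) of bar above 0.012 m or angle between bar's own z axis and vertical above 0.15 rad).
It fails at once if a bystander is disturbed (moved over 15 mm) (distance of any of badge_stack, badge_stack_tall, jar, beaker, parts_tray, screwdriver, vial from where it was at the start of the episode above 0.015 m).
It also fails if it takes over 70 s, if anything falls off the work surface, if the arm or the gripper's body presses on something with over 40 N, if the wrist force passes 120 N, or if a joint passes its speed limit or range.

## Working session

There is one attempt and no reset: what is moved stays moved. The work goes in short steps, each a Python script; the robot and the scene stay as the last script left them, time stands still between calls to the robot, and variables do not carry over. Pictures are saved under pics/ and viewed, about 8 in all and at most 12, crops included, and the job is handed in when it is done.

```bash
mkdir -p pics; ls; python3 - <<'E'
from cell import r
import cv2,numpy as np
for c in ("top","scene"):
    d=r.get_image(c); f=d["frame"]
    cv2.imwrite(f"pics/{c}0.png",f[:,:,::-1])
    print(c,np.round(d["intrinsics"],1).tolist(),np.round(d["view"],3).tolist())
    for l in ["bar","bar_left","bar_right","bay","post","jar","badge_stack","beaker","vial","badge_stack_tall"]:
        m=r.mark_of(l,c); print(l,[(np.round(x["uv"],1).tolist(),round(x["score"],2)) for x in m[:4]])
print(r.read_state())
E
```

```text
pics
top [[540.4, 0.0, 282.4], [0.0, 540.4, 207.0], [0.0, 0.0, 1.0]] [[0.007, -1.0, -0.011, -0.031], [-0.997, -0.006, -0.072, 0.523], [0.072, 0.012, -0.997, 1.398], [0.0, 0.0, 0.0, 1.0]]
bar [([340.7, 285.5], 0.75), ([166.4, 302.9], 0.75), ([323.3, 210.2], 0.74)]
bar_left [([125.7, 329.4], 0.88), ([329.7, 237.1], 0.79), ([278.0, 217.2], 0.73)]
bar_right [([353.5, 331.5], 0.97), ([367.2, 197.6], 0.92), ([203.7, 282.9], 0.82)]
bay [([258.0, 152.1], 0.78)]
post [([230.8, 185.8], 0.56), ([248.7, 214.9], 0.56)]
jar [([218.0, 220.1], 0.62)]
badge_stack [([334.8, 153.9], 0.67), ([322.9, 209.6], 0.36)]
beaker [([418.9, 178.2], 0.8), ([143.8, 160.1], 0.26)]
vial [([146.3, 157.5], 0.61)]
badge_stack_tall [([140.3, 234.1], 0.85)]
scene [[411.5, 0.0, 280.2], [0.0, 411.5, 209.8], [0.0, 0.0, 1.0]] [[0.744, 0.668, -0.0, -0.343], [0.396, -0.441, -0.805, -0.181], [-0.538, 0.6, -0.593, 1.289], [0.0, 0.0, 0.0, 1.0]]
bar [([292.5, 150.5], 0.66), ([261.4, 245.5], 0.64), ([189.8, 220.1], 0.56)]
bar_left [([227.4, 233.5], 0.81), ([290.2, 216.8], 0.79), ([401.3, 253.9], 0.71), ([296.5, 127.0], 0.59)]
bar_ri
[... 338 characters left out ...]
ge_stack_tall [([353.3, 159.4], 0.71)]
{'t': 1.1, 'joint_pos': array([ 1.09571391e+00,  3.78880445e-01,  1.73420441e+00,  1.99055280e-05,
        1.02849520e+00, -3.33060777e-02]), 'dq': array([ 0.00172094,  0.00059062, -0.00069953, -0.00012283, -0.00078867,
        0.00205939]), 'joint_efforts': array([-4.24183279e-03, -7.63714170e+01, -4.34754574e+01,  6.47817948e-02,
        3.92746052e-02, -3.07795824e-05]), 'ee_pos': array([0.29929328, 0.63280514, 0.22194325]), 'tool_rot': array([ 0.68992087,  0.15493385,  0.6899303 , -0.15492219]), 'wrist_force': array([0.65272017, 0.29627254, 0.47764789]), 'wrist_torque': array([0.05778396, 0.01892066, 0.02360879]), 'gripper_width': 0.091367025978944}
```

View pics/top0.png

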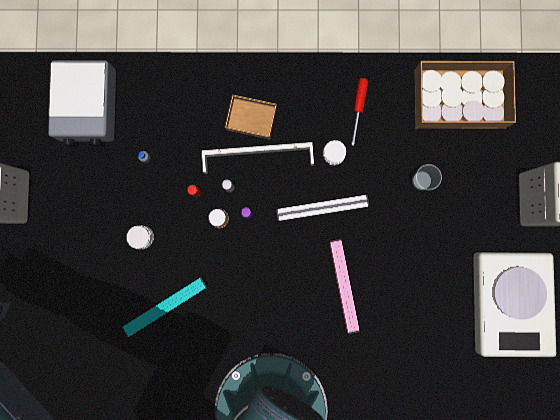

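View pics/scene0.png

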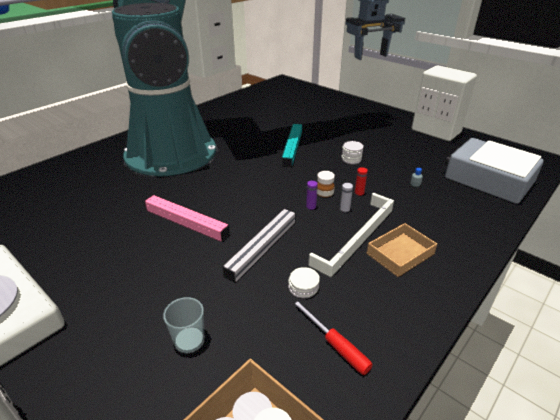

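Bar candidates in top: aluminium (323,208), pink (345,286), teal (165,307); I choose the aluminium one. Post candidates: grey (228,185), red (192,190), purple (246,212); I choose the grey one. A metric crop at z=0.032 will check both.

```bash
cat > h.py <<'E'
from cell import r
import cv2,numpy as np
def pix2w(d,uv,z):
    K=np.array(d["intrinsics"]);V=np.array(d["view"]);R,t=V[:3,:3],V[:3,3]
    ray=R.T@np.linalg.inv(K)@np.array([uv[0],uv[1],1.]);c=-R.T@t
    return (c+ray*(z-c[2])/ray[2])[:2]
def ortho(d,z,x1=0.86,y1=0.32,s=1500,W=800,H=600):
    """image with col = (y1-y)*s, row=(x1-x)*s of plane z"""
    K=np.array(d["intrinsics"]);V=np.array(d["view"])
    A=np.array([[0,-1/s,x1],[-1/s,0,y1],[0,0,z],[0,0,1.]])
    M=K@(V[:3]@A)
    return cv2.warpPerspective(d["frame"],M,(W,H),flags=cv2.INTER_CUBIC|cv2.WARP_INVERSE_MAP)
E
python3 - <<'E'
from h import *
d=r.get_image("top")
for n,uv,z in [("barL",(278,215.5),.015),("barR",(367.2,199),.015),("rail_l",(204,155),.034),("rail_r",(313,146),.034),("jar",(218,220),0),("badge",(334.8,153.9),0),("beaker",(419,178.2),0),("tall",(140.3,234.1),0),("vial",(146,157.5),0),("post",(230.8,185.8),0),("purple",(248.7,214.9),0)]:
    print(n,np.round(pix2w(d,uv,z),3))
o=ortho(d,.032); cv2.imwrite("pics/o1.png",o[:,:,::-1])
E
```

```text
barL [ 0.501 -0.016]
barR [ 0.546 -0.25 ]
rail_l [0.657 0.178]
rail_r [ 0.683 -0.107]
jar [0.489 0.143]
badge [ 0.668 -0.167]
beaker [ 0.604 -0.39 ]
tall [0.45  0.349]
vial [0.656 0.339]
post [0.581 0.11 ]
purple [0.503 0.062]
```

View pics/o1.png

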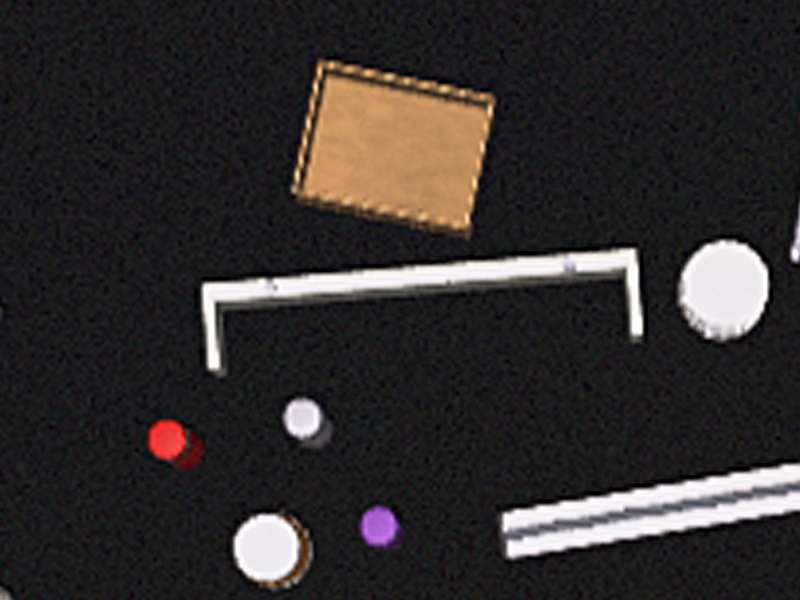

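Picture 3 (o1.png, ortho, 1.5 px/mm): the aluminium bar's left end is at (505,535). The bay rail's outer edge runs (203,286) to (636,249). The grey post top is at (303,418), with purple (379,527) and red (167,440) as decoys, and the jar is at (268,548). The first push moves the bar's left end forward to slant it.

```bash
cat >> h.py <<'E'
from scipy.spatial.transform import Rotation as Ro
TH=0.085; O=np.array([0.6695,0.039]); B=np.array([[np.cos(TH),-np.sin(TH)],[np.sin(TH),np.cos(TH)]])
def w(p): return O+B@np.array(p)           # bay -> world
def b(p): return B.T@(np.array(p)-O)        # world -> bay
def quat(d):                                # tool down, jaw axis along bay direction d (or its opposite)
    v=B@np.array(d); v=v/np.linalg.norm(v)
    best=None
    for s in (1,-1):
        y=np.r_[s*v,0]; x=np.array([0,0,-1.]); q=Ro.from_matrix(np.c_[x,y,np.cross(x,y)]).as_quat()
        q=np.r_[q[3],q[:3]]; p=r.read_state()["ee_pos"]
        j=r.inverse_kinematics([0.55,0,0.15],q)
        if j is not None and (best is None or abs(j[5])<best[0]): best=(abs(j[5]),q)
    return best[1]
def barpose(save=None,d=None):
    """bar centre (bay frame, m) and slant a (left end forward +)"""
    d=d or r.get_image("top"); s=1000; o=ortho(d,.030,.86,.32,s,700,480)
    if save: cv2.imwrite(save,o[:,:,::-1])
    hsv=cv2.cvtColor(o,cv2.COLOR_RGB2HSV)
    m=((hsv[...,2]>70)&(hsv[...,1]<70)).astype(np.uint8)
    # blank the bay walls
    for q in ([(-.002,-.15),(.02,-.15),(.02,.15),(-.002,.15)],[(-.05,.134),(.02,.134),(.02,.15),(-.05,.15)],[(-.05,-.134),(.02,-.134),(.02,-.15),(-.05,-.15)]):
        P=np.array([w(p) for p in q]); cv2.fillPoly(m,[np.c_[(.32-P[:,1])*s,(.86-P[:,0])*s].round().astype(int)],0)
    m=cv2.morphologyEx(m,cv2.MORPH_CLOSE,np.ones((7,7)))
    m=cv2.morphologyEx(m,cv2.MORPH_OPEN,np.ones((9,9)))
    c,_=cv2.findContours(m,cv2.RETR_EXTERNAL,cv2.CHAIN_APPROX_NONE)
    c=[k for k in c if max(cv2.minAreaRect(k)[1])>100 and min(cv2.minAreaRect(k)[1])<60]
    if not c: return None
    k=max(c,key=cv2.contourArea); R=cv2.minAreaRect(k); x=cv2.boxPoints(R)
    e=x[1]-x[0] if np.linalg.norm(x[1]-x[0])>np.linalg.norm(x[2]-x[1]) else x[2]-x[1]
    v=B.T@np.array([-e[1],-e[0]]); v=v*np.sign(v[1])
    ctr=b([.86-R[0][1]/s,.32-R[0][0]/s])
    return ctr,np.arctan2(v[0],v[1]),sorted(R[1])
def push(p0,p1,z=0.02,feed=0.07,back=0.02,lim=None,up=0.13,d=None):
    p0,p1=np.array(p0),np.array(p1); u=(p1-p0)/np.linalg.norm(p1-p0); q=quat(d if d is not None else u)
    r.goto([*w(p0),up],q); r.servo_line([*w(p0),z],feed=0.12)
    h=r.servo_line([*w(p1),z],feed=feed,until_force=lim)
    s=r.read_state(); e=s["ee_pos"]; print("end",np.round(b(e[:2]),4),"F",np.round(s["wrist_force"],1),h)
    r.servo_line([*(e[:2]-B@u*back),z],feed=0.12); r.servo_line([*(e[:2]-B@u*back),up],feed=0.2)
    return h
def frame(c,a): # along axis (left), normal (forward)
    return np.array([np.sin(a),np.cos(a)]),np.array([np.cos(a),-np.sin(a)])
E
python3 - <<'E'
from h import *
c,a,sz=barpose("pics/o2.png"); print(c,a,sz)
r.grip(0.0)
s=r.read_state(); print(s["t"],s["gripper_width"])
u,n=frame(c,a)
p=c+.095*u-.015*n
push(p-.035*n,p+(.062-.0135)*n,lim=25)
r.goto([.45,.3,.25],quat([1,0])); print(barpose("pics/o3.png"),r.read_state()["t"])
E
```

```text
[-0.16087544 -0.15730723] -0.07847648511880793 [34.01459884643555, 238.03099060058594]
2.5667 0.0002557131428389017
end [-0.1351 -0.06  ] F [ 0.3 -0.2  0.1] False
(array([-0.13267753, -0.15542431]), np.float64(0.2913238036202323), [34.12109375, 238.18756103515625]) 9.8917
```

```bash
python3 - <<'E'
from h import *
push((-.160,-.058),(-.124,-.058),lim=25)
r.goto([.45,.3,.25],quat([1,0])); c,a,_=barpose(); print(c,a,r.read_state()["t"])
u,n=frame(c,a)
print("post clr",-np.dot(np.array([-.085,.08])-c,n)-.0275,"front corner",c+.12*u+.015*n)
if .33<a<.42:
    p=c-.12*u
    push(p-.04*u,p+(.09-.0135)*u,lim=25)
    r.goto([.45,.3,.25],quat([1,0])); c,a,_=barpose("pics/o4.png"); u,n=frame(c,a); print(c,a,r.read_state()["t"])
    print("post clr",-np.dot(np.array([-.085,.08])-c,n)-.0275,"front corner",c+.12*u+.015*n)
E
```

```text
end [-0.1241 -0.0579] F [-0.7 -0.2 -0.2] False
[-0.12730371 -0.15445529] 0.36541164734773707 15.3917
post clr 0.016768120991834588 front corner [-0.070414   -0.04773809]
end [-0.1429 -0.1952] F [-0.1 -0.2  0. ] False
[-0.0965142  -0.07360309] 0.36427065059627317 23.325
post clr 0.01646516468106499 front corner [-0.0397463   0.03317896]
```

View pics/o4.png

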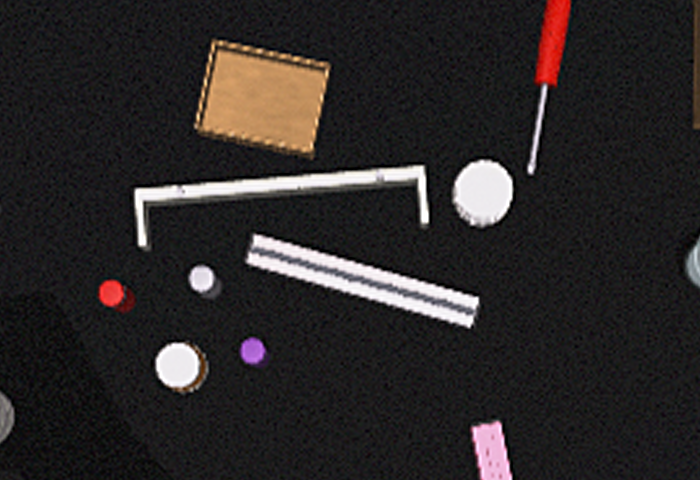

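Picture 4 (o4.png): the bar's left end (255,248) is heading between the post (201,278) and the rail, and nothing else has moved. I continue the axial push.

```bash
python3 - <<'E'
from h import *
c,a,_=barpose(); u,n=frame(c,a); p=c-.12*u
push(p-.035*u,p+(.088-.0135)*u,lim=25)
r.goto([.45,.3,.25],quat([1,0])); c,a,_=barpose("pics/o5.png"); u,n=frame(c,a); print(c,a,r.read_state()["t"])
L=c+.12*u; print("left in post frame",L-np.array([-.085,.08]),"front corner",L+.015*n,"right",c-.12*u)
E
```

```text
end [-0.1129 -0.1162] F [-0.   0.1  0.6] False
[-0.06678849  0.00526329] 0.360629495535801 30.8083
left in post frame [0.06055511 0.03754427] front corner [-0.01040977  0.11225132] right [-0.10913209 -0.1070177 ]
```

View pics/o5.png

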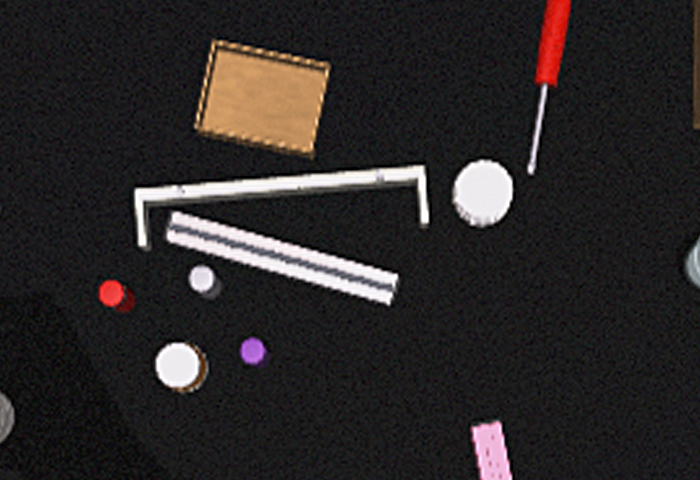

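Picture 5 (o5.png): the left end (172,228) is in behind the post (201,278). The right end (395,290) is inside the line of the right wall. Next is the swing.

```bash
python3 - <<'E'
from h import *
c,a,_=barpose(); u,n=frame(c,a); p=c-.095*u-.015*n
push((p[0]-.035,p[1]),(-.056,p[1]),lim=25)
r.goto([.45,.3,.25],quat([1,0])); c,a,_=barpose("pics/o6.png"); u,n=frame(c,a); print(c,a,r.read_state()["t"])
print("left",c+.12*u,"right",c-.12*u)
E
```

```text
end [-0.0562 -0.0783] F [-0.6 -0.2 -0.4] False
[-0.03682924  0.0119335 ] -0.06123547091104115 37.3583
left [-0.0441729   0.13170859] right [-0.02948557 -0.10784158]
```

View pics/o6.png

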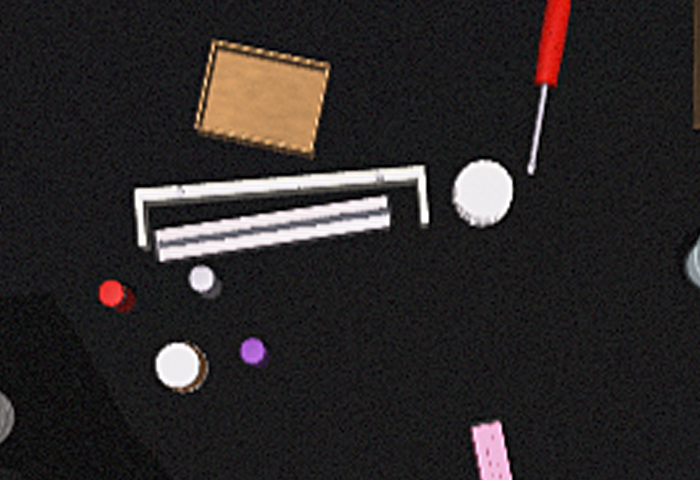

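Picture 6 (o6.png): the bar is now between the walls, with its left end (158,245) near the left wall and about 3.5° over-rotated. I seat it with a push just right of the post, stopping on contact force.

```bash
python3 - <<'E'
from h import *
push((-.095,.038),(-.038,.038),lim=8,feed=.04)
r.goto([.45,.3,.25],quat([1,0])); d=r.get_image("top"); c,a,sz=barpose("pics/o7.png",d); u,n=frame(c,a); print(c,a,sz,r.read_state()["t"])
o=ortho(d,.03,.74,.24,2500,800,450); cv2.imwrite("pics/o7b.png",o[:,:,::-1])
E
```

```text
end [-0.0383  0.0379] F [-4.5 -1.7  0.7] False
[-0.01721269  0.01037117] 0.001858591554735275 [29.31505584716797, 236.84571838378906] 43.3333
```

View pics/o7b.png

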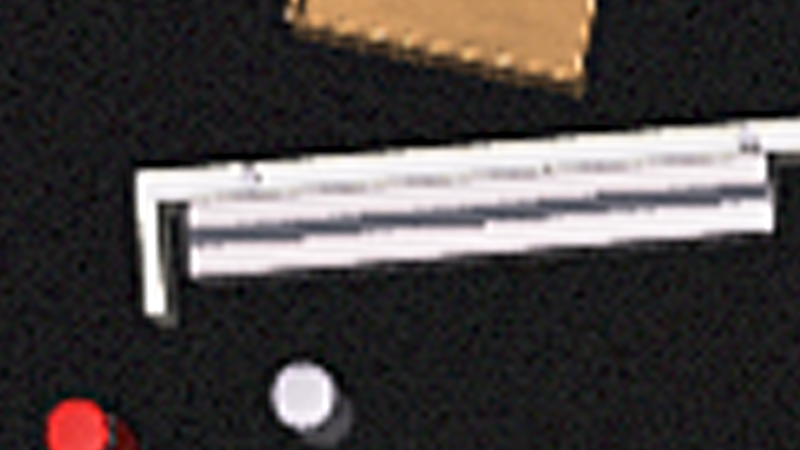

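Picture 7 (o7b.png): the bar lies flush along the rail from (190,240) to (770,195). There is a gap of about 8-12 mm to the left wall (155,250), and the post is unmoved. I hand in.

```bash
python3 - <<'E'
from h import *
r.close_job(); print(r.read_state()["t"])
E
```

```text
the job is handed in; nothing more can be done
the job is handed in; nothing more can be done
```

The bar is stowed in the bay and the job is handed in at about 43 s of the 70 s allowed; the system gave no verdict. I used only pushes with the closed fingertips:
- **Slant:** two pushes on the left end turned the bar to about 21°.
- **Insertion:** two pushes on the right end face slid its left end in behind the post.
- **Swing:** one push on the right end swung it round between the walls.
- **Seating:** one push just right of the post pressed it against the rail.

| Check (top camera) | Measured | Allowed |
|---|---|---|
| Left end behind the post, x / y | +61 / +38 mm | above 12 / 15 mm |
| Bar middle from the rail, x | -17 mm | -24 to -10 mm |
| Bar middle along the rail, y | +10 mm | -20 to +20 mm |
| Angle to the rail | 0.002 rad | below 0.05 rad |

- **Forces:** the wrist force read about 5 N at the end of the seating push, which did not trip its 8 N stop. No other push tripped its 25 N stop.
- **Bystanders:** I saw none of them move, but I judged this from the pictures only. The last wide view I viewed was from before the seating push.
- **Flatness:** I did not measure height or tilt separately.
- **Disagreement:** no check failed or disagreed, apart from the swing over-rotating the bar by about 3.5°, which the seating push took out.

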